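Stand the blue-ringed objective on the light pillar

ROBOT

A 6-joint arm with a two-finger parallel gripper is mounted at the origin on the work surface. World frame = base frame: x ahead of the robot, y to its left, z up, the work surface at z = 0. Lengths are in m, angles in rad, forces in N, time in s.
With the tool pointing down it reaches from about 0.275 to 0.725 m from the base axis. Payload 5.6 kg.
Tool frame: the origin (TCP) lies midway between the tips of the shut fingers; the grasp point (between the pads) lies 19 mm behind it; z points along the fingers, y is the direction in which the jaws open and shut (so a half turn about z gives the same grasp; the last joint's range is limited). The gripper opens to 85 mm and grips with 20 to 120 N. Pads are 22 mm wide; open, the fingers measure 114 mm over their backs; the gripper's body (76 mm by 85 mm) begins 54 mm behind the grasp point. The pads swing forward as they close: fully open they stand 13 mm farther back than shut.
Start: joints at [-0.994, 0.255, 0.108, 0, -1.424, -0.285], TCP at [0.158, -0.527, 0.231] pointing down, gripper open.
Joint ranges: [-2.95, 2.95], [-1.21, 1.97], [-1.09, 1.5], [-2.87, 1.71], [-2.94, -0.07], [-3.05, 3.05]. Speed limits (rad/s): [2.57, 2.57, 3.14, 3.14, 3.14, 3.14].

INTERFACE

Orientations are given as a unit quaternion [x, y, z, w].
In Python, from bench import env, viewer, regions_of gives the robot as it stands.
- The arm moves only by the tool jog_arm, never from a script. Its argument "commands" is a list of rows, each an object of numbers: "tx", "ty", "tz": the shift along the tool's x, y, z in units of 30 mm (1.0 is 30 mm); "ax", "ay", "az": the turn, a rotation vector about the tool's x, y, z in units of 8 degrees (1.0 is 8 degrees); "gripper": the closure in counts, from 0 (fully open) to 255 (shut). A call has 1 to 8 rows; each row is the pose to reach, as a shift and turn from the pose commanded when the call began, along the tool's axes at that moment; what a row does not reach only later rows make up. A row lasts 1/10 s, in which the tool goes at most 50 mm and 8.59 degrees, less where a joint would pass 70% of its speed; a pose out of reach is approached as far as the arm can. A call with a gripper value outside its range is refused whole. The fingers move at their own pace and stop on an object; "squeeze" is the grip in N (left out, the last holds). Time passes only in rows, so rows that repeat a pose let the fingers close. It gives the time, the measured TCP pose, the force and the opening at its end, in the units of the state.
- env.get_state(): the state, without advancing time (a new reading comes with each control period).
- viewer.read_camera(name): name is "side" or "top" or "wrist"; returns the picture (480x640x3 uint8, red, green, blue); there is no depth.
- viewer.calibration(name): a dict with "fx", "fy", "cx", "cy" (pixels), "origin" and "attitude" of the camera in the world. Camera axes: x right, y down, z forward; pixel columns grow to the right and rows downward; lengths in m; the calibration is good to about 2 mm. A picture is of the moment at which its call begins: read the wrist's pose just before it. calibration takes no time and is no camera call; for the wrist camera it gives the pose at the moment of the call.
- env.hand_in(): hands the job in, once; it reports no verdict.
Trained networks look in the newest picture that a camera, given by its name, has taken for a name from the list of things; names that differ only in an ending like _2 or _b are one class to them, and where a whole thing is asked for, a point or a joint stands for the part that bears it (a point fixed in the world has none). Each returns a list of dicts, best first, with "conf" (0 to 1); they miss things now and then, are a little off and sometimes report something else, mostly with a low value. They report only what shows in the picture. A call takes as long as a camera call.
- regions_of(camera, label): "region" (480x640 bool, what is visible of it) and "at" ([column, row] in pixels, amid what is visible of it).
The state is a dict: "time_s": time; "joint_positions": joint angles; "qvel": joint speeds; "joint_torque": joint torques, N m; "eef_pos": TCP position; "tool_rot": TCP orientation; "ft_force": force on the tool from outside, world axes, zero at the start; "moment": the same for the moment, N m; "width": finger opening in m.
Only numpy, scipy, OpenCV 4.12 (cv2) and the standard library are available. Lean on these libraries where they do the work, as an engineer would, in place of code of your own. Each camera call takes 0.05 s, during which the arm holds its last target. There are 200 camera calls.

TASK

The blue-ringed microscope objective is to be checked for dirt: pick it up and set it down gently, without dropping or tipping it, on the middle of the small glowing white top of the light pillar, upright with its nose up as it stands now, and let go. Leave the red-ringed and the yellow-ringed objectives standing where they are.

Things in the scene. Friction and masses are not known exactly. Their poses are not given: they have to be found in the camera images.
- lens_blue: loose microscope objective lens with blue ring, upright on the bench, nose (glass) up; 56 mm tall, ~130 g. Steel foot 29 mm wide, 5 mm high; black barrel 30 mm in diameter from 5 to 36 mm up, then tapering to a 15 mm steel nose. blue band at 29 to 33 mm and blue sloping shoulder at 36 to 44 mm. Origin: centre of the foot's underside; z points to the nose. Round: yaw means nothing.
- lens_red: loose microscope objective lens with red ring, upright on the bench, nose (glass) up; 56 mm tall, ~130 g. Steel foot 29 mm wide, 5 mm high; black barrel 30 mm in diameter from 5 to 36 mm up, then tapering to a 15 mm steel nose. red band at 29 to 33 mm and red sloping shoulder at 36 to 44 mm. Origin: centre of the foot's underside; z points to the nose. Round: yaw means nothing.
- lens_yellow: loose microscope objective lens with yellow ring, upright on the bench, nose (glass) up; 56 mm tall, ~130 g. Steel foot 29 mm wide, 5 mm high; black barrel 30 mm in diameter from 5 to 36 mm up, then tapering to a 15 mm steel nose. yellow band at 29 to 33 mm and yellow sloping shoulder at 36 to 44 mm. Origin: centre of the foot's underside; z points to the nose. Round: yaw means nothing.
- pillar_top (a point): centre of the light pillar's upper face, where a lens is stood: a flat, level, rimless glowing white disc 40 mm in diameter, 90 mm above the bench. The head is 14 mm thick, on an aluminium stem 22 mm in diameter and a round grey foot 72 mm wide, 12 mm thick; the pillar is fixed to the bench. z points up.

How it is judged:
At the end, for the whole second after the job is handed in: The blue-ringed lens stands released and at rest on the pillar's top, its foot within 4 mm of the top face's height and centred within 12 mm, upright nose up within 10 degrees; the red-ringed and yellow-ringed lenses stand upright (within 10 degrees) within 20 mm of where they started (horizontal distance between lens_blue and pillar_top below 0.012 m and z of lens_blue in the frame of pillar_top between -0.004 and 0.004 m and angle between each of lens_blue, lens_red, lens_yellow's own z axis and vertical below 0.175 rad and linear speed of lens_blue below 0.02 m/s and contact force between the fingers and lens_blue below 0.05 N and distance of each of lens_red, lens_yellow from where it was at the start of the episode below 0.02 m); the robot touches nothing.
It fails at once if the red-ringed lens is moved by more than 20 mm or tipped over (distance of lens_red from where it was at the start of the episode above 0.02 m or angle between lens_red's own z axis and vertical above 0.5 rad).
It fails at once if the yellow-ringed lens is moved by more than 20 mm or tipped over (distance of lens_yellow from where it was at the start of the episode above 0.02 m or angle between lens_yellow's own z axis and vertical above 0.5 rad).
It fails at once if the blue-ringed lens is dropped: it falls faster than 0.5 m/s (about 13 mm of free fall) with no finger on it (linear speed of lens_blue above 0.5 m/s and contact force between the fingers and lens_blue below 0.05 N).
It fails at once if the blue-ringed lens is tipped past 45 degrees (angle between lens_blue's own z axis and vertical above 0.785 rad).
It also fails if it takes over 34 s, if anything falls off the work surface, if the arm or the gripper's body presses on something with over 40 N, if the wrist force passes 120 N, or if a joint passes its speed limit or range.

## Working session

There is one attempt and no reset: what is moved stays moved. The work goes in short steps, Python scripts to look and compute and a tool call to move; the robot and the scene stay as the last step left them, time stands still between calls to the robot, and variables do not carry over. Pictures are saved under pics/ and viewed, about 8 in all and at most 12, crops included, and the job is handed in when it is done.

Besides the shell and the picture viewer there is one more tool, called after "Call:" in YAML: its name, and indented under it one key for each argument. jog_arm: Moves the arm, as the interface text tells. Its arguments: {"type":"object","properties":{"commands":{"type":"array"},"squeeze":{"type":"number"}},"required":["commands"]}

```bash
mkdir -p pics; cat > h.py <<'E'
from bench import env, viewer, regions_of
import numpy as np, cv2
from scipy.spatial.transform import Rotation as R
def rot(a):
    a=np.array(a,float)
    return a if a.shape==(3,3) else R.from_quat(a).as_matrix()
def ray(c,uv):
    d=rot(c["attitude"])@np.array([(uv[0]-c["cx"])/c["fx"],(uv[1]-c["cy"])/c["fy"],1])
    return np.array(c["origin"]),d/np.linalg.norm(d)
def atz(c,uv,z):
    o,d=ray(c,uv); return o+d*(z-o[2])/d[2]
def tri(rs):
    A=sum(np.eye(3)-np.outer(d,d) for o,d in rs); b=sum((np.eye(3)-np.outer(d,d))@o for o,d in rs)
    return np.linalg.solve(A,b)
def proj(c,p):
    q=rot(c["attitude"]).T@(np.array(p)-c["origin"]); return np.array([c["fx"]*q[0]/q[2]+c["cx"],c["fy"]*q[1]/q[2]+c["cy"]])
def save(im,n): cv2.imwrite(n,cv2.cvtColor(im,cv2.COLOR_RGB2BGR))
E
python3 - <<'E'
from h import *
print(env.get_state())
ims=[]
for n in ("top","side","wrist"):
    c=viewer.calibration(n); im=viewer.read_camera(n); ims.append(im)
    print(n,c)
    for l in ("lens_blue","lens_red","lens_yellow","pillar_top"):
        try:
            for r in regions_of(n,l)[:2]:
                ys,xs=np.nonzero(r["region"]); print(n,l,round(r["conf"],2),r["at"],xs.min(),xs.max(),ys.min(),ys.max(),len(xs))
        except Exception as e: print(l,e)
m=np.vstack([np.hstack(ims[:2]),np.hstack([ims[2],ims[2]*0])])
save(cv2.resize(m,(800,600),interpolation=cv2.INTER_AREA),"pics/a.png")
E
```

```text
{'time_s': 0.0, 'joint_positions': array([-9.94396224e-01,  2.55740035e-01,  1.06977502e-01, -4.88725978e-04,
       -1.42383582e+00, -2.84621270e-01]), 'qvel': array([ 1.40364187e-03,  4.31703811e-04, -7.81031914e-05, -1.09209679e-03,
       -1.06230591e-03, -2.20966095e-04]), 'joint_torque': array([-1.57348044e-03, -3.86627412e+01,  2.37938744e+01,  5.36527097e+00,
       -6.17108104e-03, -1.55393343e-05]), 'eef_pos': array([ 0.15814554, -0.52626431,  0.23038659]), 'tool_rot': array([-1.45336774e-01,  9.89381803e-01,  9.19665033e-04, -1.56381111e-04]), 'ft_force': array([ 0.22961015, -0.1398585 ,  0.67169713]), 'moment': array([-0.01790829, -0.00743506,  0.03003752]), 'width': 0.0856858347102318}
top {'fx': 440.54210940763255, 'fy': 440.54210940763255, 'cx': 319.9616590603129, 'cy': 237.4846276603893, 'origin': array([0.36674992, 0.02240783, 0.79337805]), 'attitude': array([-0.69800395,  0.70918939, -0.08157552,  0.05644765])}
top lens_blue 0.59 [287.7, 225.9] 278 294 216 235 276
top lens_red 0.64 [393.9, 218.1] 385 404 209 228 281
top lens_yellow 0.77 [457.7, 253.3] 446 469 247 265 336
top pillar_top 0.61 [155.5, 234.1] 130 178 214 255 1489
side {'fx': 436.4511077047843, 'fy': 436.4511077047843, 'cx': 328.36573370597324, 'cy': 237.36377140948622, 'origin': array([ 0.33360128, -0.55619522,  0.51579977]), 'attitude': array([ 0.88656071, -0.12032083,  0.07184516, -0.44087557])}
side lens_blue 0.87 [340.2, 242.2] 333 349 226 256 433
side lens_red 0.96 [386.5, 317.3] 376 397 299 334 600
side lens_red 0.28 [339.7, 244.3] 333 349 226 256 403
side lens_yellow 0.9 [367.4, 389.8] 355 379 371 412 796
side pillar_top 0.69 [301.3, 180.5] 290 320 151 198 891
wrist {'fx': 366.68187274409286, 'fy': 366.68187274409286, 'cx': 320.5956307134922, 'cy': 241.66691582153112, 'origin': array([ 0.07676701, -0.55113656,  0.37414662]), 'attitude': array([0.58839808, 0.79157691, 0.13271314, 0.09788214])}
```

View pics/a.png

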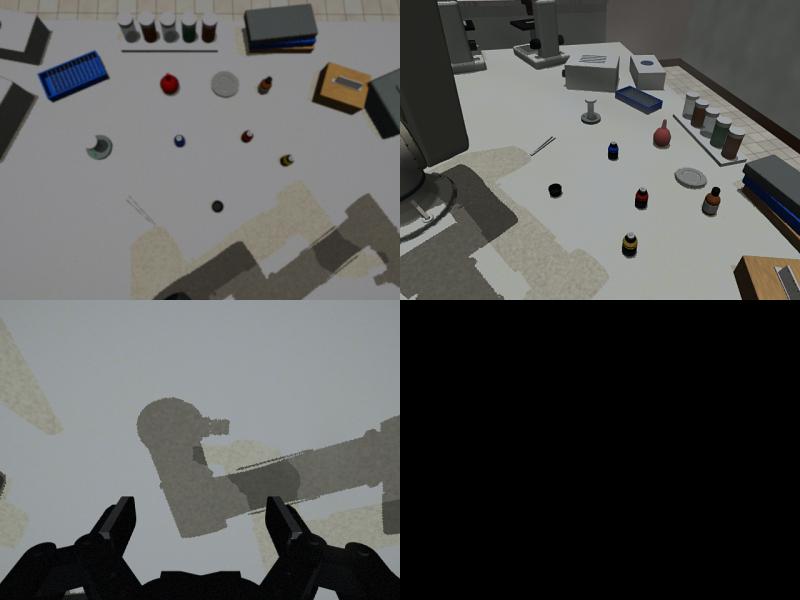

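The picture shows the blue lens at (287,226) top / (340,242) side and the pillar at about (156,234) top / (303,180) side. Red and yellow stand to the right of blue. Next I triangulate and zoom in on the pillar and lens.

```bash
python3 - <<'E'
from h import *
T=viewer.calibration("top");S=viewer.calibration("side")
at=viewer.read_camera("top"); s=viewer.read_camera("side")
for n,a,b in (("blue",(287,226),(340.2,242.2)),("red",(393.9,218.1),(386.5,317.3)),("yel",(457.7,253.3),(367.4,389.8)),("pil",(155.5,234),(303,170))):
    p=tri([ray(T,a),ray(S,b)]); print(n,p.round(4),proj(T,p).round(1),proj(S,p).round(1), "z=.03:",atz(T,a,.03).round(4),atz(S,b,.03).round(4))
z=lambda im,x,y:cv2.resize(im[y-30:y+30,x-40:x+40],(400,300),interpolation=cv2.INTER_CUBIC)
save(np.vstack([np.hstack([z(at,155,234),z(s,303,175)]),np.hstack([z(at,287,226),z(s,340,242)])]),"pics/b.png")
E
```

```text
blue [0.5418 0.0519 0.0221] [287.1 225.6] [339.8 242.3] z=.03: [0.5393 0.0517 0.03  ] [0.5392 0.0423 0.03  ]
red [ 0.5552 -0.1422  0.0194] [394.  217.5] [385.8 317.5] z=.03: [ 0.5516 -0.1397  0.03  ] [ 0.5515 -0.151   0.03  ]
yel [ 0.486  -0.2535  0.0201] [457.6 254.2] [368.6 389.5] z=.03: [ 0.4861 -0.2503  0.03  ] [ 0.4813 -0.2595  0.03  ]
pil [0.5227 0.2706 0.0608] [155.6 233.1] [302.3 170.1] z=.03: [0.5276 0.2812 0.03  ] [0.5373 0.3268 0.03  ]
```

View pics/b.png

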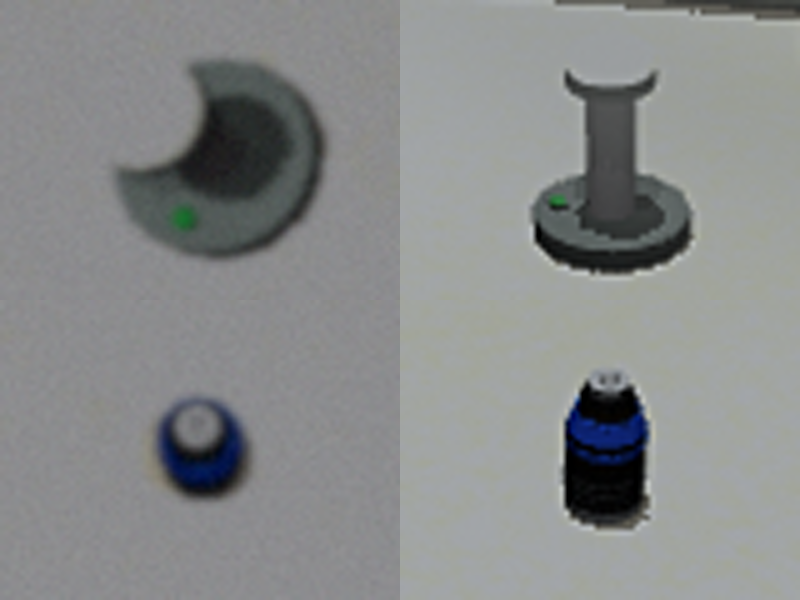

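```bash
python3 - <<'E'
from h import *
T=viewer.calibration("top");S=viewer.calibration("side")
for n,a,b,z in (("nose",(287,221),(342,227.6),.056),("disc",(143.6,226.6),(305.2,159),.09)):
    p=tri([ray(T,a),ray(S,b)]); print(n,p.round(4),atz(T,a,z).round(4),atz(S,b,z).round(4))
print("foot",atz(T,(158.7,235.5),.009).round(4), atz(S,(263+211/5,145+215/5),.012).round(4))
s=env.get_state(); r=rot(s["tool_rot"]); print(r.round(3))
w=viewer.calibration("wrist"); print("cam in tool",(r.T@(w["origin"]-s["eef_pos"])).round(4)); print((r.T@rot(w["attitude"])).round(3))
E
```

```text
nose [0.5432 0.0505 0.0561] [0.5422 0.0507 0.056 ] [0.5443 0.0508 0.056 ]
disc [0.5313 0.2842 0.0795] [0.5274 0.2804 0.09  ] [0.528  0.2643 0.09  ]
foot [0.5292 0.2825 0.009 ] [0.53   0.2758 0.012 ]
[[-0.958 -0.288  0.   ]
 [-0.288  0.958 -0.   ]
 [-0.    -0.    -1.   ]]
cam in tool [ 8.500e-02  1.000e-04 -1.429e-01]
[[ 0.001 -0.946 -0.325]
 [ 1.     0.     0.001]
 [-0.001 -0.325  0.946]]
```

Call:
jog_arm:
  commands:
    - {"tx": -17.8,"ty": 14.7,"gripper": 0}
    - {"tx": -17.8,"ty": 14.7}
    - {"tx": -17.8,"ty": 14.7}
    - {"tx": -17.8,"ty": 14.7}
    - {"tx": -17.8,"ty": 14.7}
    - {"tx": -17.8,"ty": 14.7}
    - {"tx": -17.8,"ty": 14.7}
    - {"tx": -17.8,"ty": 14.7}

```text
$.commands[0]: bad value
```

Call:
jog_arm:
  commands:
    - {"tx": -1,"ty": 0.8,"tz": 0,"ax": 0,"ay": 0,"az": 0,"gripper": 0}
    - {"tx": -2,"ty": 1.6,"tz": 0,"ax": 0,"ay": 0,"az": 0,"gripper": 0}
    - {"tx": -3.2,"ty": 2.6,"tz": 0,"ax": 0,"ay": 0,"az": 0,"gripper": 0}
    - {"tx": -4.4,"ty": 3.6,"tz": 0,"ax": 0,"ay": 0,"az": 0,"gripper": 0}
    - {"tx": -5.6,"ty": 4.6,"tz": 0,"ax": 0,"ay": 0,"az": 0,"gripper": 0}
    - {"tx": -6.8,"ty": 5.6,"tz": 0,"ax": 0,"ay": 0,"az": 0,"gripper": 0}
    - {"tx": -8,"ty": 6.6,"tz": 0,"ax": 0,"ay": 0,"az": 0,"gripper": 0}
    - {"tx": -9,"ty": 7.4,"tz": 0,"ax": 0,"ay": 0,"az": 0,"gripper": 0}

```text
time_s: 1.65
eef_pos: [0.3538, -0.2344, 0.2316]
tool_rot: [-0.146, 0.989, -0.0, 0.001]
ft_force: [1.5, -0.7, -0.9]
width: 0.0853
```

Call:
jog_arm:
  commands:
    - {"tx": -1.2,"ty": 1,"tz": 0,"ax": 0,"ay": 0,"az": 0,"gripper": 0}
    - {"tx": -2.4,"ty": 2,"tz": 0,"ax": 0,"ay": 0,"az": 0,"gripper": 0}
    - {"tx": -3.6,"ty": 3,"tz": 0,"ax": 0,"ay": 0,"az": 0,"gripper": 0}
    - {"tx": -4.8,"ty": 4,"tz": 0,"ax": 0,"ay": 0,"az": 0,"gripper": 0}
    - {"tx": -6,"ty": 5,"tz": 0,"ax": 0,"ay": 0,"az": 0,"gripper": 0}
    - {"tx": -7.2,"ty": 6,"tz": 0,"ax": 0,"ay": 0,"az": 0,"gripper": 0}
    - {"tx": -8.2,"ty": 6.8,"tz": 0,"ax": 0,"ay": 0,"az": 0,"gripper": 0}
    - {"tx": -8.8,"ty": 7.3,"tz": 0,"ax": 0,"ay": 0,"az": 0,"gripper": 0}

```text
time_s: 2.45
eef_pos: [0.5439, 0.0517, 0.2307]
tool_rot: [-0.146, 0.989, 0.0, -0.0]
ft_force: [-0.1, -0.4, -0.2]
width: 0.0855
```

```bash
python3 - <<'E'
from h import *
for i in range(4): viewer.read_camera("top")
s=env.get_state(); c=viewer.calibration("wrist"); im=viewer.read_camera("wrist")
print(s["time_s"],s["eef_pos"],proj(c,(.543,.0507,.056)),proj(c,(.543,.0507,0)),proj(c,(.529,.281,.09)))
for l in ("lens_blue","pillar_top"):
    for r in regions_of("wrist",l)[:2]:
        ys,xs=np.nonzero(r["region"]); print(l,r["conf"],r["at"],xs.min(),xs.max(),ys.min(),ys.max())
save(im,"pics/c.png")
E
```

```text
2.65 [0.54272746 0.04938015 0.23094847] [321.38743772 216.84501305] [321.22490485 202.82154181] [583.7924434  287.28310169]
lens_blue 0.94 [322.1, 208.4] 308 338 189 225
pillar_top 0.63 [551.9, 264.4] 497 609 222 309
```

View pics/c.png

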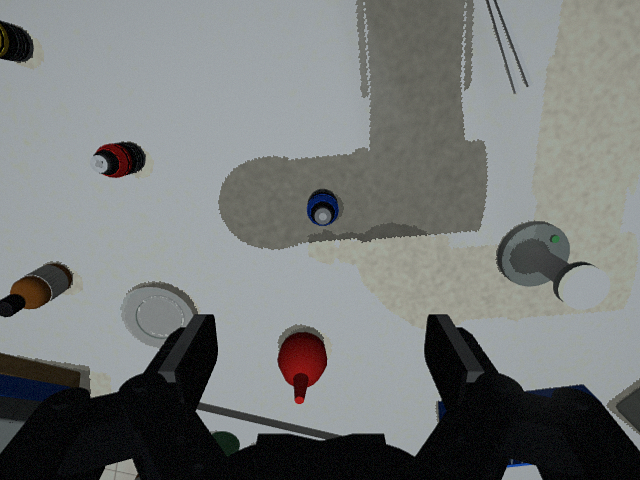

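The wrist view shows the blue nose at (322,214), against (321,217) predicted. The pillar disc is at (582,286), against (584,287) predicted. Both agree within 3 mm, so I'm descending.

Call:
jog_arm:
  commands:
    - {"tx": 0.05,"ty": 0,"tz": 1.2,"ax": 0,"ay": 0,"az": 0,"gripper": 0}
    - {"tx": 0.05,"ty": 0,"tz": 2.6,"ax": 0,"ay": 0,"az": 0,"gripper": 0}
    - {"tx": 0.05,"ty": 0,"tz": 4,"ax": 0,"ay": 0,"az": 0,"gripper": 0}
    - {"tx": 0.05,"ty": 0,"tz": 5.2,"ax": 0,"ay": 0,"az": 0,"gripper": 0}
    - {"tx": 0.05,"ty": 0,"tz": 6.2,"ax": 0,"ay": 0,"az": 0,"gripper": 0}
    - {"tx": 0.05,"ty": 0,"tz": 6.9,"ax": 0,"ay": 0,"az": 0,"gripper": 0}
    - {"tx": 0.05,"ty": 0,"tz": 7.3,"ax": 0,"ay": 0,"az": 0,"gripper": 0}
    - {"tx": 0.05,"ty": 0,"tz": 7.45,"ax": 0,"ay": 0,"az": 0,"gripper": 0}

```text
time_s: 3.6
eef_pos: [0.5408, 0.0481, 0.0072]
tool_rot: [-0.145, 0.989, -0.0, -0.001]
ft_force: [-0.1, -1.1, -0.3]
width: 0.0854
```

```bash
python3 - <<'E'
from h import *
viewer.read_camera("top");viewer.read_camera("top")
s=env.get_state(); c=viewer.calibration("wrist"); im=viewer.read_camera("wrist"); sd=viewer.read_camera("side")
print(s["time_s"],s["eef_pos"],s["ft_force"])
save(np.hstack([cv2.resize(im,(480,360)),cv2.resize(sd[190:310,290:396],(318,360),interpolation=cv2.INTER_CUBIC)]),"pics/d.png")
E
```

```text
3.7 [0.54161707 0.04855166 0.00820133] [ 1.26914906  0.21754197 -0.26446559]
```

View pics/d.png

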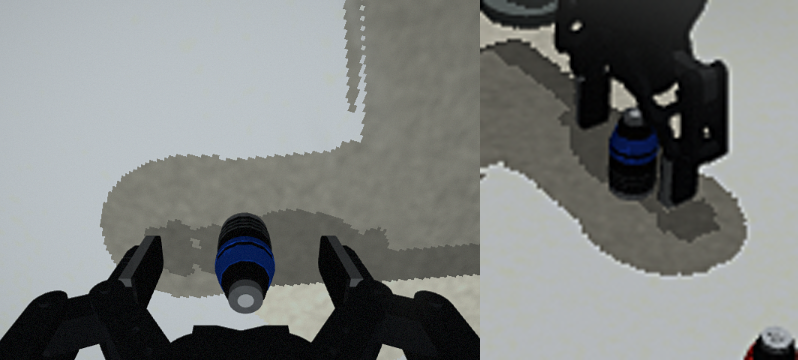

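The lens is between the pads: nose at (328,397) in full pixels, where the tool axis predicts row 397. It sits about 2 mm toward +y, so I shift and close.

Call:
jog_arm:
  commands:
    - {"tx": 0,"ty": 0.07,"tz": 0,"ax": 0,"ay": 0,"az": 0,"gripper": 0}
    - {"tx": 0,"ty": 0.07,"tz": 0,"ax": 0,"ay": 0,"az": 0,"gripper": 255}
    - {"tx": 0,"ty": 0.07,"tz": 0,"ax": 0,"ay": 0,"az": 0,"gripper": 255}
    - {"tx": 0,"ty": 0.07,"tz": 0,"ax": 0,"ay": 0,"az": 0,"gripper": 255}
    - {"tx": 0,"ty": 0.07,"tz": 0,"ax": 0,"ay": 0,"az": 0,"gripper": 255}
    - {"tx": 0,"ty": 0.07,"tz": 0,"ax": 0,"ay": 0,"az": 0,"gripper": 255}
    - {"tx": 0,"ty": 0.07,"tz": 0,"ax": 0,"ay": 0,"az": 0,"gripper": 255}
    - {"tx": 0,"ty": 0.07,"tz": 0,"ax": 0,"ay": 0,"az": 0,"gripper": 255}
  squeeze: 40

```text
time_s: 4.6
eef_pos: [0.541, 0.0509, 0.008]
tool_rot: [-0.145, 0.989, -0.0, 0.0]
ft_force: [-0.9, -0.5, 2.6]
width: 0.0289
```

Call:
jog_arm:
  commands:
    - {"tx": 0,"ty": 0,"tz": -0.2,"ax": 0,"ay": 0,"az": 0,"gripper": 255}
    - {"tx": 0,"ty": 0,"tz": -0.6,"ax": 0,"ay": 0,"az": 0,"gripper": 255}
    - {"tx": 0,"ty": 0,"tz": -1.4,"ax": 0,"ay": 0,"az": 0,"gripper": 255}
    - {"tx": 0,"ty": 0,"tz": -2.4,"ax": 0,"ay": 0,"az": 0,"gripper": 255}
    - {"tx": 0,"ty": 0,"tz": -3.4,"ax": 0,"ay": 0,"az": 0,"gripper": 255}
    - {"tx": 0,"ty": 0,"tz": -4.2,"ax": 0,"ay": 0,"az": 0,"gripper": 255}
    - {"tx": 0,"ty": 0,"tz": -4.7,"ax": 0,"ay": 0,"az": 0,"gripper": 255}
    - {"tx": 0,"ty": 0,"tz": -5,"ax": 0,"ay": 0,"az": 0,"gripper": 255}

```text
time_s: 5.4
eef_pos: [0.5412, 0.0509, 0.1601]
tool_rot: [-0.145, 0.989, 0.0, 0.001]
ft_force: [0.1, -0.3, -0.3]
width: 0.0289
```

```bash
python3 - <<'E'
from h import *
viewer.read_camera("top");viewer.read_camera("top")
s=env.get_state(); c=viewer.calibration("wrist"); im=viewer.read_camera("wrist"); sd=viewer.read_camera("side")
print(s["time_s"],s["eef_pos"],s["ft_force"],s["width"],proj(c,(.529,.281,.09)))
save(np.hstack([cv2.resize(im,(480,360)),cv2.resize(sd[130:250,280:386],(318,360),interpolation=cv2.INTER_CUBIC)]),"pics/e.png")
E
```

```text
5.5 [0.54130044 0.0509749  0.15927495] [ 0.72034739 -0.25848768 -1.61907971] 0.029205731779740007 [653.12837392 334.98417306]
```

View pics/e.png

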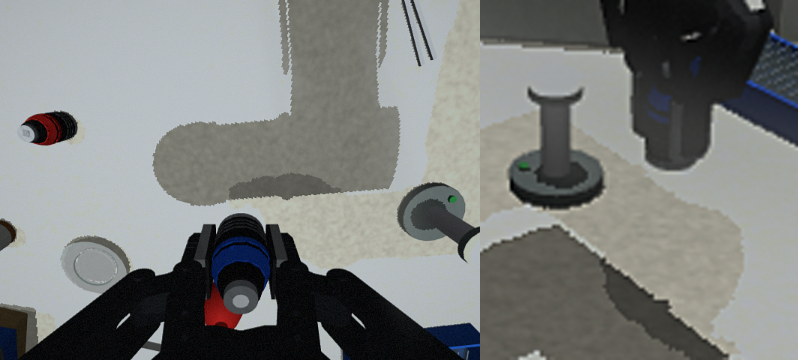

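The lens is lifted upright and held. I move part-way toward the pillar to look at the disc from close by.

Call:
jog_arm:
  commands:
    - {"tx": -0.1,"ty": 0.3,"tz": 0,"ax": 0,"ay": 0,"az": 0,"gripper": 255}
    - {"tx": -0.3,"ty": 1,"tz": 0,"ax": 0,"ay": 0,"az": 0,"gripper": 255}
    - {"tx": -0.6,"ty": 1.9,"tz": 0,"ax": 0,"ay": 0,"az": 0,"gripper": 255}
    - {"tx": -0.9,"ty": 2.8,"tz": 0,"ax": 0,"ay": 0,"az": 0,"gripper": 255}
    - {"tx": -1.1,"ty": 3.6,"tz": 0,"ax": 0,"ay": 0,"az": 0,"gripper": 255}
    - {"tx": -1.25,"ty": 4.1,"tz": 0,"ax": 0,"ay": 0,"az": 0,"gripper": 255}
    - {"tx": -1.35,"ty": 4.4,"tz": 0,"ax": 0,"ay": 0,"az": 0,"gripper": 255}
    - {"tx": -1.35,"ty": 4.45,"tz": 0,"ax": 0,"ay": 0,"az": 0,"gripper": 255}

```text
time_s: 6.4
eef_pos: [0.541, 0.191, 0.1573]
tool_rot: [-0.146, 0.989, -0.0, -0.0]
ft_force: [0.4, -0.7, -0.7]
width: 0.0289
```

```bash
python3 - <<'E'
from h import *
viewer.read_camera("top");viewer.read_camera("top")
s=env.get_state(); c=viewer.calibration("wrist"); im=viewer.read_camera("wrist")
print(s["time_s"],s["eef_pos"],s["width"],proj(c,(.529,.281,.09)))
p=[.529,.281,.09]
np.save("c.npy",c,allow_pickle=True); save(im,"pics/f.png")
E
```

```text
6.5 [0.54104034 0.18992949 0.15756212] 0.028722607309662106 [463.62456878 282.67864709]
```

View pics/f.png

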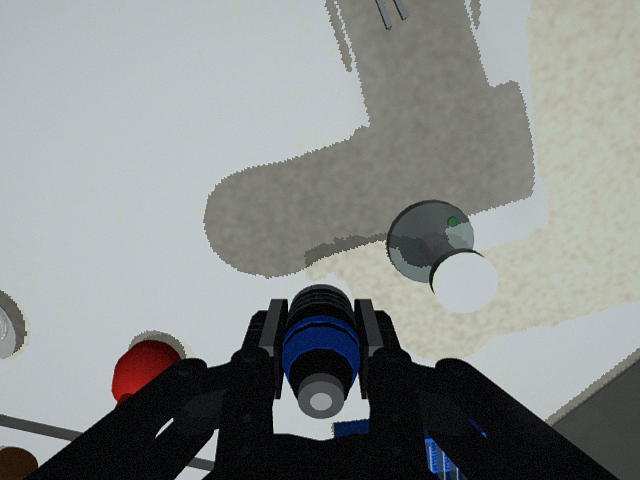

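The disc spans x 431–498 and y 249–313, centre (464.5,281) against (463.6,282.7) predicted. Its width implies a depth of about 0.219 m, which fits a height of 0.09. I go above it.

Call:
jog_arm:
  commands:
    - {"tx": -0.05,"ty": 0.3,"tz": 0,"ax": 0,"ay": 0,"az": 0,"gripper": 255}
    - {"tx": -0.15,"ty": 0.9,"tz": 0,"ax": 0,"ay": 0,"az": 0,"gripper": 255}
    - {"tx": -0.25,"ty": 1.6,"tz": 0,"ax": 0,"ay": 0,"az": 0,"gripper": 255}
    - {"tx": -0.35,"ty": 2.3,"tz": 0,"ax": 0,"ay": 0,"az": 0,"gripper": 255}
    - {"tx": -0.45,"ty": 2.8,"tz": 0,"ax": 0,"ay": 0,"az": 0,"gripper": 255}
    - {"tx": -0.45,"ty": 3,"tz": 0,"ax": 0,"ay": 0,"az": 0,"gripper": 255}
    - {"tx": -0.45,"ty": 3,"tz": 0.7,"ax": 0,"ay": 0,"az": 0,"gripper": 255}
    - {"tx": -0.45,"ty": 3,"tz": 1.4,"ax": 0,"ay": 0,"az": 0,"gripper": 255}

```text
time_s: 7.35
eef_pos: [0.5284, 0.281, 0.1159]
tool_rot: [-0.146, 0.989, 0.0, 0.001]
ft_force: [-0.1, -0.5, -2.2]
width: 0.0289
```

```bash
python3 - <<'E'
from h import *
viewer.read_camera("top");viewer.read_camera("top")
s=env.get_state(); im=viewer.read_camera("wrist"); sd=viewer.read_camera("side")
print(s["time_s"],s["eef_pos"],s["ft_force"],s["width"])
c=np.load("c.npy",allow_pickle=True).item(); T=viewer.calibration("top"); S=viewer.calibration("side")
print("disc",tri([ray(c,(464.5,281)),ray(T,(143.6,226.6))]),tri([ray(c,(464.5,281)),ray(S,(305.2,157.5))]),atz(c,(464.5,281),.09))
save(np.hstack([cv2.resize(im,(480,360)),cv2.resize(sd[100:220,250:356],(318,360),interpolation=cv2.INTER_CUBIC)]),"pics/g.png")
E
```

```text
7.45 [0.52626195 0.27924758 0.11270697] [ 0.10874197 -0.17163791 -2.79123838] 0.02859019319346877
disc [0.52659249 0.27911457 0.09355628] [0.53169052 0.28529073 0.08239278] [0.5277692  0.28105202 0.09      ]
```

View pics/g.png

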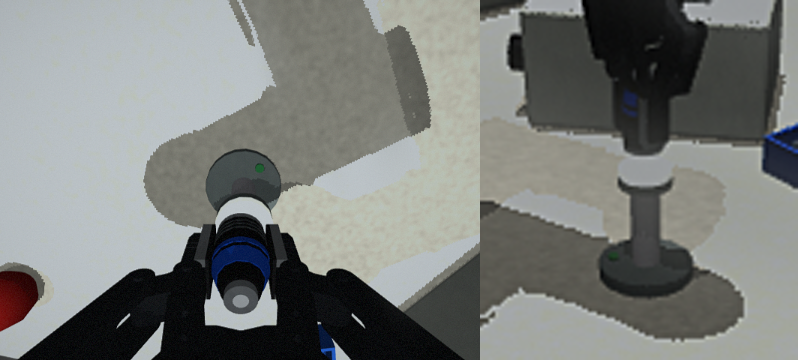

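The lens hangs centred over the disc in both views, with disc x 216–272 against lens about 243 in the wrist view. I lower it slowly.

Call:
jog_arm:
  commands:
    - {"tx": 0,"ty": 0,"tz": 0.1,"ax": 0,"ay": 0,"az": 0,"gripper": 255}
    - {"tx": 0,"ty": 0,"tz": 0.2,"ax": 0,"ay": 0,"az": 0,"gripper": 255}
    - {"tx": 0,"ty": 0,"tz": 0.3,"ax": 0,"ay": 0,"az": 0,"gripper": 255}
    - {"tx": 0,"ty": 0,"tz": 0.35,"ax": 0,"ay": 0,"az": 0,"gripper": 255}
    - {"tx": 0,"ty": 0,"tz": 0.4,"ax": 0,"ay": 0,"az": 0,"gripper": 255}
    - {"tx": 0,"ty": 0,"tz": 0.4,"ax": 0,"ay": 0,"az": 0,"gripper": 255}
    - {"tx": 0,"ty": 0,"tz": 0.4,"ax": 0,"ay": 0,"az": 0,"gripper": 255}

```text
time_s: 8.25
eef_pos: [0.5282, 0.2804, 0.1038]
tool_rot: [-0.145, 0.989, -0.0, 0.0]
ft_force: [-0.1, -0.2, -1.1]
width: 0.0287
```

Call:
jog_arm:
  commands:
    - {"tx": 0,"ty": 0,"tz": 0.04,"ax": 0,"ay": 0,"az": 0,"gripper": 255}
    - {"tx": 0,"ty": 0,"tz": 0.08,"ax": 0,"ay": 0,"az": 0,"gripper": 255}
    - {"tx": 0,"ty": 0,"tz": 0.12,"ax": 0,"ay": 0,"az": 0,"gripper": 255}
    - {"tx": 0,"ty": 0,"tz": 0.12,"ax": 0,"ay": 0,"az": 0,"gripper": 255}
    - {"tx": 0,"ty": 0,"tz": 0.12,"ax": 0,"ay": 0,"az": 0,"gripper": 255}

```text
time_s: 8.75
eef_pos: [0.5282, 0.2804, 0.1002]
tool_rot: [-0.145, 0.989, -0.0, -0.0]
ft_force: [-0.2, 1.2, -1.7]
width: 0.029
```

Call:
jog_arm:
  commands:
    - {"tx": 0,"ty": 0,"tz": 0.03,"ax": 0,"ay": 0,"az": 0,"gripper": 255}
    - {"tx": 0,"ty": 0,"tz": 0.05,"ax": 0,"ay": 0,"az": 0,"gripper": 255}
    - {"tx": 0,"ty": 0,"tz": 0.05,"ax": 0,"ay": 0,"az": 0,"gripper": 255}
    - {"tx": 0,"ty": 0,"tz": 0.05,"ax": 0,"ay": 0,"az": 0,"gripper": 255}

```text
time_s: 9.15
eef_pos: [0.5282, 0.2804, 0.0987]
tool_rot: [-0.145, 0.989, -0.0, 0.0]
ft_force: [-0.0, -0.1, -1.1]
width: 0.0285
```

Call:
jog_arm:
  commands:
    - {"tx": 0,"ty": 0,"tz": 0.03,"ax": 0,"ay": 0,"az": 0,"gripper": 255}
    - {"tx": 0,"ty": 0,"tz": 0.04,"ax": 0,"ay": 0,"az": 0,"gripper": 255}
    - {"tx": 0,"ty": 0,"tz": 0.04,"ax": 0,"ay": 0,"az": 0,"gripper": 255}
    - {"tx": 0,"ty": 0,"tz": 0.04,"ax": 0,"ay": 0,"az": 0,"gripper": 255}

```text
time_s: 9.55
eef_pos: [0.5283, 0.2805, 0.098]
tool_rot: [-0.145, 0.989, 0.0, 0.0]
ft_force: [-0.9, -1.0, 4.2]
width: 0.0286
```

The force rose by about 5 N at TCP z 0.098, as expected, so this is contact. I release.

Call:
jog_arm:
  commands:
    - {"tx": 0,"ty": 0,"tz": 0,"ax": 0,"ay": 0,"az": 0,"gripper": 150}
    - {"tx": 0,"ty": 0,"tz": 0,"ax": 0,"ay": 0,"az": 0,"gripper": 120}
    - {"tx": 0,"ty": 0,"tz": 0,"ax": 0,"ay": 0,"az": 0,"gripper": 80}
    - {"tx": 0,"ty": 0,"tz": 0,"ax": 0,"ay": 0,"az": 0,"gripper": 0}
    - {"tx": 0,"ty": 0,"tz": 0,"ax": 0,"ay": 0,"az": 0,"gripper": 0}
    - {"tx": 0,"ty": 0,"tz": 0,"ax": 0,"ay": 0,"az": 0,"gripper": 0}
    - {"tx": 0,"ty": 0,"tz": 0,"ax": 0,"ay": 0,"az": 0,"gripper": 0}
    - {"tx": 0,"ty": 0,"tz": 0,"ax": 0,"ay": 0,"az": 0,"gripper": 0}
  squeeze: 20

```text
time_s: 10.35
eef_pos: [0.5282, 0.2804, 0.0975]
tool_rot: [-0.145, 0.989, 0.0, 0.0]
ft_force: [-0.7, -0.1, 0.1]
width: 0.0859
```

```bash
python3 - <<'E'
from h import *
s=env.get_state(); im=viewer.read_camera("wrist"); sd=viewer.read_camera("side")
print(s["time_s"],s["eef_pos"],s["ft_force"],s["width"])
save(np.hstack([cv2.resize(im,(480,360)),cv2.resize(sd[100:220,250:356],(318,360),interpolation=cv2.INTER_CUBIC)]),"pics/i.png")
E
```

```text
10.35 [0.52818863 0.28040248 0.09749983] [-0.70481515 -0.06635357  0.06726805] 0.08594200839493787
```

View pics/i.png

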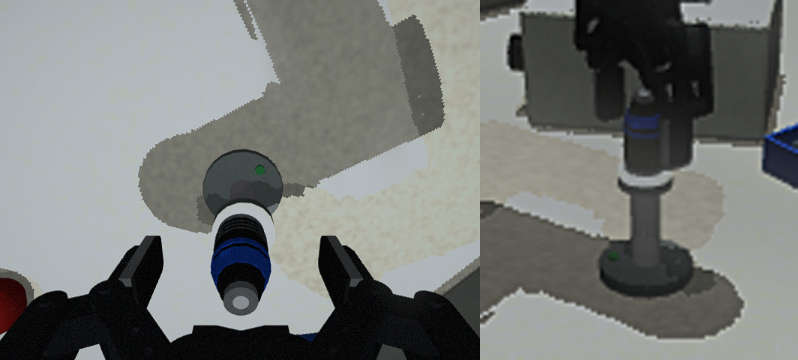

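The lens stands upright on the disc with the fingers clear. I retreat straight up, then check.

Call:
jog_arm:
  commands:
    - {"tx": 0,"ty": 0,"tz": -0.3,"ax": 0,"ay": 0,"az": 0,"gripper": 0}
    - {"tx": 0,"ty": 0,"tz": -0.9,"ax": 0,"ay": 0,"az": 0,"gripper": 0}
    - {"tx": 0,"ty": 0,"tz": -1.8,"ax": 0,"ay": 0,"az": 0,"gripper": 0}
    - {"tx": 0,"ty": 0,"tz": -2.8,"ax": 0,"ay": 0,"az": 0,"gripper": 0}
    - {"tx": 0,"ty": 0,"tz": -3.6,"ax": 0,"ay": 0,"az": 0,"gripper": 0}
    - {"tx": 0,"ty": 0,"tz": -4,"ax": 0,"ay": 0,"az": 0,"gripper": 0}
    - {"tx": 0,"ty": 0,"tz": -4,"ax": 0,"ay": 0,"az": 0,"gripper": 0}

```text
time_s: 11.15
eef_pos: [0.5289, 0.2809, 0.2196]
tool_rot: [-0.145, 0.989, 0.001, 0.002]
ft_force: [-0.1, 0.5, 0.2]
width: 0.0857
```

```bash
python3 - <<'E'
from h import *
s=env.get_state(); c=viewer.calibration("wrist"); im=viewer.read_camera("wrist"); sd=viewer.read_camera("side")
print(s["time_s"],s["eef_pos"],s["ft_force"],s["width"])
for l in ("lens_red","lens_yellow"): print(l,[(round(r["conf"],2),r["at"]) for r in regions_of("side",l)[:1]])
S=viewer.calibration("side")
print(proj(c,(.5278,.281,.09)),proj(c,(.5278,.281,.146)),proj(S,(.5278,.281,.146)))
save(np.hstack([cv2.resize(im,(480,360)),cv2.resize(sd[100:220,250:356],(318,360),interpolation=cv2.INTER_CUBIC)]),"pics/j.png")
E
```

```text
11.15 [0.52890042 0.28088913 0.21955801] [-0.14691527  0.4871052   0.24053906] 0.08570744306202005
lens_red [(0.94, [387.6, 315.6])]
lens_yellow [(0.8, [367.2, 390.9])]
[320.34732701 229.24821886] [320.51685759 255.52532531] [302.90115311 131.00805376]
```

View pics/j.png

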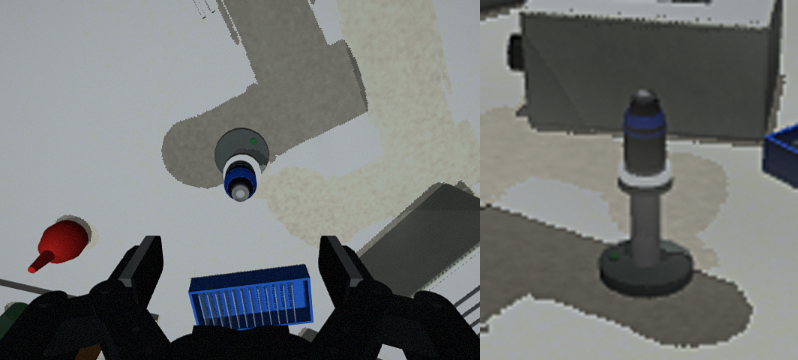

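The nose is at (321,257) in the wrist picture, against (320.5,255.5) predicted for the pillar's axis. Lens and disc are coaxial and upright, and red and yellow have not moved in the side view. I hand in.

```bash
python3 -c "
from h import *
print(env.hand_in())"
```

```text
the job is handed in; nothing more can be done
None
```

I gripped the blue-ringed objective by its barrel, carried it over and set it down on the middle of the light pillar's top. I then let go, backed the gripper about 120 mm straight up and handed the job in at about 11 s. The hand-in gave no verdict.

**Last checks:**
- **Blue lens:** it stands upright on the pillar. Its nose was within about 2 pixels (roughly 1 mm) of where the pillar's axis predicts it. Contact was felt at the expected height, with the tool at 0.098 m.
- **Gripper:** it was fully open and clear of everything, with no meaningful force on it.
- **Red and yellow lenses:** in the side view they showed up within 2 pixels of where they started.

**Disagreements:**
- **Pillar height:** two-view measurements gave 80, 82 and 94 mm against the stated 90 mm. The views involving the side camera read low because the white disc was hard to see against the bench. I relied on the disc's apparent size and the touch-down force instead.
- **First move:** my first move call was refused as a "bad value" and nothing moved.

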